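Back the vial feed wheel up one notch

ROBOT

A 7-joint arm with a two-finger parallel gripper is mounted at the origin on a cart in front of the work surface, level with it; the furniture and walls round the work are solid. World frame = base frame: x ahead of the robot, y to its left, z up, the work surface at z = 0. Lengths are in m, angles in rad, forces in N, time in s.
With the tool pointing down it reaches from about 0.425 to 0.925 m from the base axis. Payload 6.8 kg.
Tool frame: the origin (TCP) lies on the centre line of the jaws, within the pads' length; the fingertips stand 17 mm ahead of it and the grasp point (between the pads) lies 2 mm behind it; z points along the fingers, x is the direction in which the jaws open and shut, and the axes are right-handed (so a half turn about z gives the same grasp; the last joint's range is limited). The gripper opens to 85 mm and grips with 20 to 120 N. Pads are 22 mm wide; open, the fingers measure 114 mm over their backs; the gripper's body (76 mm by 85 mm) begins 54 mm behind the grasp point. The pads swing forward as they close: fully open they stand 13 mm farther back than shut.
Start: joints at [-1.339, 0.477, 0.022, 1.555, -0.011, 1.109, -0.083], TCP at [0.225, 0.636, 0.248] pointing down, gripper open.
Joint ranges: [-2.96, 2.96], [-0.34, 2.1], [-1.41, 1.46], [0.24, 2.44], [-1.37, 4.51], [0.17, 1.92], [-2.96, 2.96]. Speed limits (rad/s): [2.39, 2.39, 3.14, 3.14, 3.14, 3.14, 3.14].

INTERFACE

Orientations are given as a unit quaternion [w, x, y, z].
In Python, from station import status, read_camera, camera_model, bot gives the robot as it stands.
- The arm moves only by the tool arm_command, never from a script. Its argument "series" is a list of rows, each a list of 3 entries, a list of its own where there are three numbers: the finger opening in mm, from 0 to 85.4, then the shift along the tool's x, y, z in mm, then the turn about the tool's z in rad. In form: [[gripper, [dx, dy, dz], roll], ...]. A call has 1 to 8 rows; each row is the pose to reach, as a shift and turn from the pose commanded when the call began, along the tool's axes at that moment; what a row does not reach only later rows make up. A row lasts 1/8 s, in which the tool goes at most 62.5 mm and 10.7 degrees, less where a joint would pass 70% of its speed; a pose out of reach is approached as far as the arm can. A call with a gripper value outside its range is refused whole. The fingers move at their own pace and stop on an object; "squeeze" is the grip in N (left out, the last holds). Time passes only in rows, so rows that repeat a pose let the fingers close. It gives the time, the measured TCP pose, the force and the opening at its end, in the units of the state.
- status.get_obs(): the state, without advancing time (a new reading comes with each control period).
- read_camera(name): name is "side" or "top"; returns the picture (384x512x3 uint8, blue, green, red); there is no depth.
- camera_model(name): a dict with "fov_y" (degrees; the focal length in pixels is half the picture's height over the tangent of half this angle, whatever the lens; pixels are square), "cx", "cy" (the principal point, pixels), "R" (3x3) and "t" (3): a world point X has camera coordinates R X + t. Camera axes: x right, y down, z forward; pixel columns grow to the right and rows downward; lengths in m; the calibration is good to about 2 mm. A picture is of the moment at which its call begins. camera_model takes no time and is no camera call.
- bot.hand_in(): hands the job in, once; it reports no verdict.
The state is a dict: "t": time; "q": joint angles; "joint_vel": joint speeds; "joint_torque": joint torques, N m; "eef_pos": TCP position; "tool_rot": TCP orientation; "contact_force": force on the tool from outside, world axes, zero at the start; "torque": the same for the moment, N m; "gripper_width": opening from 0.0 (shut) to 1.0 (fully open).
Only numpy, scipy, OpenCV 4.12 (cv2) and the standard library are available. Lean on these libraries where they do the work, as an engineer would, in place of code of your own. Each camera call takes 0.05 s, during which the arm holds its last target.

TASK

The vial feed wheel has been indexed one notch too far. Push the red ball lever over, to the side away from the pawl's nose, so that the pawl tips up and stays up; then push the yellow post to turn the wheel backward (clockwise seen from above) by exactly one notch, and push the ball lever back so that the pawl drops into that notch. Only push, gently, with the fingertips, gripping nothing: the three vials ride along in their pockets and must not be lifted or tipped, and everything else on the bench stays where it is.

Things in the scene. Friction and masses are not known exactly. Their poses are not given: they have to be found in the camera images.
- feeder: the fixed vial feeder: round grey base plate, radius 106 mm, on the bench; yaw varies. Origin on the bench on the wheel's axle, z up. On its +y side is the pawl: pivot pin along y at x +45, y +98, z +52 mm, nose pointing to -x, ending at x 0, y +90; an aluminium bracket cheek stands at x 34 to 56, y 118 to 126, up to z 62 mm
- wheel (a joint): angle of the white feed wheel (radius 98 mm, vertical axle, deck 30 mm above the bench), rad; grows as it turns BACKWARD, clockwise seen from above; within 0.03 of 0 at the start. 8 notches, one notch = 0.785 rad. The next notch back is centred near 0.71; the pawl drops fully in there from about 0.57 to 0.85. Stiff (about 2 N at the post), stays where it is left
- push_post (a point): point on the yellow upright post that turns the wheel, 65 mm above the bench, 64 mm from the axle. Post 14 mm thick with an 18 mm head, from the deck (z 30 mm) to z 80 mm. At wheel value 0 it is at x -63, y -11 mm in the feeder's frame; turning backward moves it toward the feeder's +y, to x -52, y +37 mm after one notch. No vial is near its path
- pawl (a joint): angle of the pawl, rad: 0 = down, nose in the notch; 1.0 = tipped up on its stop, nose clear of the teeth. It tips over centre by its own weight at about 0.55: left beyond that it falls on to the stop and stays up; left below that it falls back down. Moves at well under 1 N. While down it stops the wheel from turning backward
- lever_ball (a point): centre of the red ball (22 mm across) on the 58 mm lever fixed to the pawl's shaft, outside the bracket. Pawl down: it leans to the nose's side, ball at feeder frame x +22, y +138 mm, 105 mm above the bench; push it to the feeder's +x to lift the pawl. At value 1.0: x +78 mm, 100 mm above the bench; push it back to -x. The space before and behind the ball is free
- pawl_nose_tip (a point): underside of the steel pawl's nose (8 mm thick, 18 mm wide), 45 mm from the pivot; 32 mm above the bench when down. It stands between two of the wheel's 8 steel saw teeth, whose tops are 42 mm above the bench; at wheel value 0 it has about 0.09 rad of play
- vial_c_mid (a point): centre of the clear vial with the blue cap, 25 mm across, 57 mm high, standing loosely in a ring pocket (16 mm high) 44 mm from the axle; its top is 87 mm above the bench. The three vials stand in three of the six pockets, on the side of the wheel away from the post
- vial_d_mid (a point): centre of the vial with the black cap, same size, likewise
- vial_b_mid (a point): centre of the vial with the white cap, same size, likewise
- timer: small white timer, 70 x 62 x 18 mm, bystander; origin under its centre
- petri_dish: clear petri dish, 87 mm across, 14 mm high, bystander; origin under its centre
- jar_blue: white jar with blue lid, 51 mm across, 56 mm high, bystander; origin under its centre
- marker_blue: blue marker pen, 135 mm long, lying on the bench, bystander; origin under its centre
- vial_b: the same vial as vial_b_mid; origin under its centre
- vial_c: the same vial as vial_c_mid; origin under its centre
- vial_d: the same vial as vial_d_mid; origin under its centre

How it is judged:
By the outcome, as a careful person would: the job done as asked, in the order asked, and still so for the second after the job is handed in, with the robot touching nothing.
It also fails if it takes over 51 s, if anything falls off the work surface, if the arm or the gripper's body presses on something with over 40 N, if the wrist force passes 120 N, or if a joint passes its speed limit or range.

## Working session

There is one attempt and no reset: what is moved stays moved. The work goes in short steps, Python scripts to look and compute and a tool call to move; the robot and the scene stay as the last step left them, time stands still between calls to the robot, and variables do not carry over. Pictures are saved under pics/ and viewed, and the job is handed in when it is done.

Besides the shell and the picture viewer there is one more tool, called after ">>>" as a command line: name --argument value ..., lists and objects as JSON in quotes. arm_command: Moves the arm, as the interface text tells. Its arguments: {"type":"object","properties":{"series":{"type":"array"},"squeeze":{"type":"number"}},"required":["series"]}

```bash
mkdir -p pics; ls; python3 - <<'E'
from station import status, read_camera, camera_model, bot
import cv2
o=status.get_obs();print(o)
for n in("side","top"):
    cv2.imwrite(f"pics/{n}0.png",read_camera(n));print(n,camera_model(n))
E
```

```text
pics
{'t': 0.0, 'q': array([-1.33908607,  0.47783236,  0.02238116,  1.5564438 , -0.01150957,
        1.10928915, -0.08310495]), 'joint_vel': array([ 8.34438393e-04, -9.63235247e-04,  1.48726163e-03,  5.02965835e-05,
       -1.18530961e-03, -3.55649816e-04, -1.72482785e-03]), 'joint_torque': array([-1.12098930e-04, -5.96449757e+01,  1.60753325e+00, -2.81190026e+01,
        1.23930656e-02,  9.33466275e-03, -3.85729933e-06]), 'eef_pos': array([0.22483106, 0.63586728, 0.24730808]), 'tool_rot': array([ 5.91212705e-04,  8.16495565e-01,  5.77350969e-01, -7.07456948e-04]), 'contact_force': array([ 0.48265259, -0.28876764, -0.26021322]), 'torque': array([ 0.01480726, -0.01034334,  0.02120955]), 'gripper_width': 1.000642960755387}
side {'fov_y': 52.530690651095725, 'cx': 258.50507117368556, 'cy': 198.20861812834903, 'R': array([[-0.99052364, -0.13620195,  0.01766207],
       [-0.07295209,  0.41281006, -0.90789088],
       [ 0.11636542, -0.90057586, -0.41883433]]), 't': array([0.58400113, 0.11595569, 1.08852033])}
top {'fov_y': 56.16469700667636, 'cx': 255.6823397604264, 'cy': 192.5297096087551, 'R': array([[-2.85499303e-02, -9.99592238e-01,  5.09634256e-04],
       [-9.80844653e-01,  2.79161820e-02, -1.92780842e-01],
       [ 1.92688007e-01, -6.00375166e-03, -9.81241707e-01]]), 't': array([0.04207426, 0.55792366, 1.01944958])}
```

View pics/side0.png

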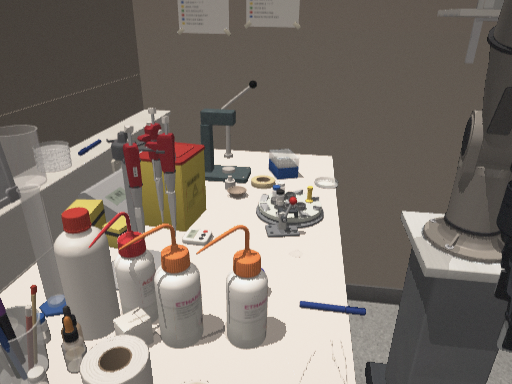

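View pics/top0.png

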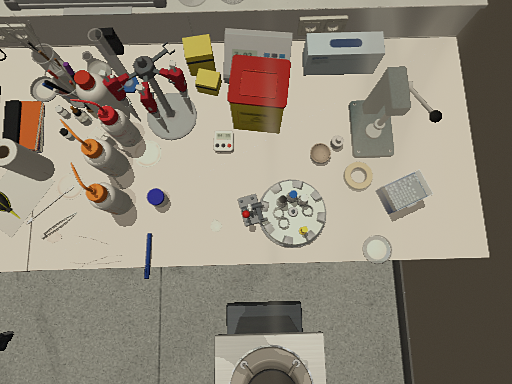

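```bash
python3 - <<'E'
import cv2,numpy as np
a=cv2.imread("pics/side0.png")[165:245,235:345];b=cv2.imread("pics/top0.png")[165:260,225:340]
cv2.imwrite("pics/zs.png",cv2.resize(a,None,fx=7,fy=7,interpolation=cv2.INTER_CUBIC))
cv2.imwrite("pics/zt.png",cv2.resize(b,None,fx=6,fy=6,interpolation=cv2.INTER_CUBIC))
E
```

```text
(no output)
```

View pics/zs.png

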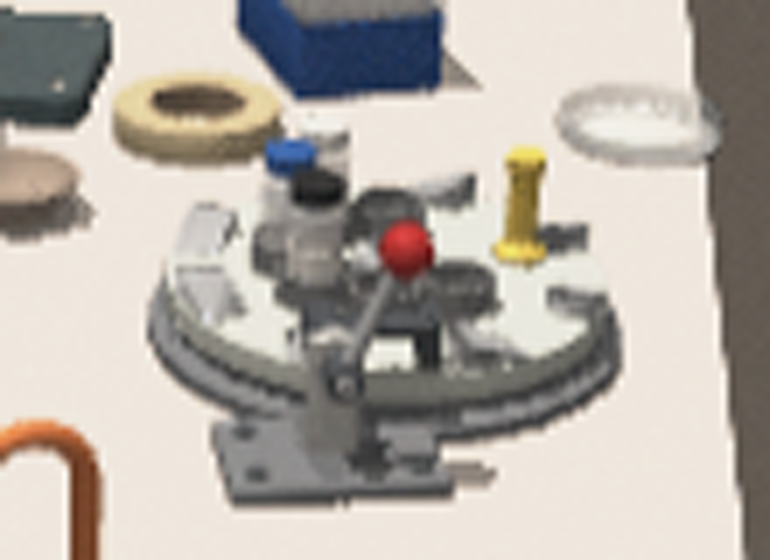

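View pics/zt.png

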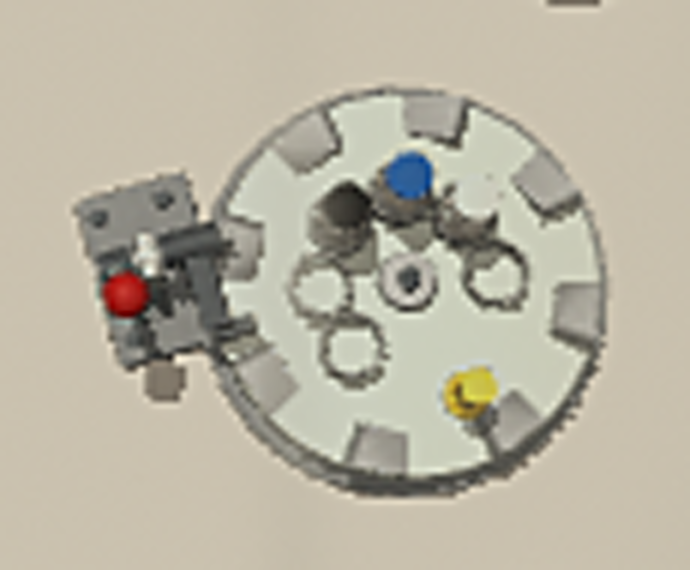

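```bash
cat > h.py <<'E'
import cv2,numpy as np
from station import camera_model
C={n:camera_model(n) for n in("side","top")}
def ray(n,u,v):
    c=C[n];f=192/np.tan(np.radians(c["fov_y"])/2);R=np.array(c["R"]);t=np.array(c["t"])
    d=R.T@np.array([(u-c["cx"])/f,(v-c["cy"])/f,1]);return -R.T@t,d/np.linalg.norm(d)
def proj(n,X):
    c=C[n];f=192/np.tan(np.radians(c["fov_y"])/2);p=np.array(c["R"])@X+c["t"];return p[:2]/p[2]*f+[c["cx"],c["cy"]]
def tri(a,b):
    (o,d),(p,e)=ray("side",*a),ray("top",*b)
    s=np.linalg.lstsq(np.c_[d,-e],p-o,rcond=None)[0];P,Q=o+s[0]*d,p+s[1]*e
    return (P+Q)/2,np.linalg.norm(P-Q)
def plane(n,u,v,z):
    o,d=ray(n,u,v);return o+d*(z-o[2])/d[2]
def blobs(im,lo,hi,roi,mn=4):
    x0,y0,x1,y1=roi;h=cv2.cvtColor(im[y0:y1,x0:x1],cv2.COLOR_BGR2HSV)
    m=cv2.inRange(h,lo,hi)
    n,l,s,c=cv2.connectedComponentsWithStats(m)
    return [(c[i]+[x0,y0],s[i]) for i in range(1,n) if s[i][4]>=mn]
RS,RT=(235,165,345,250),(225,165,340,260)
RED=((0,130,60),(9,255,255));YEL=((22,120,80),(34,255,255));BLU=((105,130,60),(125,255,255))
def ball(s,t):
    a=max(blobs(s,*RED,RS),key=lambda b:b[1][4]);b=max(blobs(t,*RED,RT),key=lambda b:b[1][4])
    return tri(a[0],b[0]),a,b
E
python3 - <<'E'
from h import *
s,t=cv2.imread("pics/side0.png"),cv2.imread("pics/top0.png")
print(ball(s,t))
print("Y",blobs(s,*YEL,RS),blobs(t,*YEL,RT))
# wheel rim: ring outline
g=cv2.cvtColor(t,cv2.COLOR_BGR2HSV)
h=t[165:260,255:340].astype(int)
# deck colour mask: greenish-white (g>=r)
m=((h[...,1]>=h[...,2])&(h[...,1]>120)).astype('uint8')
ys,xs=np.nonzero(m);pts=np.c_[xs+255,ys+165].astype(np.float32)
hull=cv2.convexHull(pts);e=cv2.fitEllipse(hull);print(e)
print("axle deck z30",plane("top",*e[0],.03))
print("axle knob px",225+408/6,165+280/6, [plane("top",225+408/6,165+280/6,z) for z in(.03,.05)])
E
```

```text
((array([0.48990073, 0.05662236, 0.10867757]), np.float64(0.002165977531656445)), (array([292.58536585, 199.95121951]), array([54, 32,  8,  7, 41], dtype=int32)), (array([245.5106383 , 213.65957447]), array([17, 45,  8,  8, 47], dtype=int32)))
Y [(array([309.82142857, 189.71428571]), array([73, 21,  5, 10, 28], dtype=int32)), (array([308.875     , 199.54166667]), array([71, 31,  7,  7, 24], dtype=int32))] [(array([302.93877551, 229.89795918]), array([74, 61,  9,  9, 49], dtype=int32))]
((289.8004150390625, 211.47108459472656), (63.536376953125, 71.56156158447266), 106.90721130371094)
axle deck z30 [ 0.50242962 -0.07537212  0.03      ]
axle knob px 293.0 211.66666666666666 [array([ 0.50155887, -0.08500723,  0.03      ]), array([ 0.4987838 , -0.08282495,  0.05      ])]
```

```bash
python3 - <<'E'
from h import *
print("head",tri((310,187.4),(225+481/6,165+384/6)))
t=cv2.imread("pics/top0.png")
def F(a,y,l): c,s=np.cos(y),np.sin(y);return np.array([a[0]+c*l[0]-s*l[1],a[1]+s*l[0]+c*l[1],l[2]])
b=np.array([.4899,.0566]);A=np.array([.4995,-.0835])
d=b-A;y=np.arctan2(d[1],d[0])-np.arctan2(138,22);print("yaw",np.degrees(y),np.linalg.norm(d))
print("post exp",F(A,y,(-.063,-.011,.08)))
im=cv2.resize(t[165:260,225:340],None,fx=6,fy=6,interpolation=cv2.INTER_CUBIC)
s=cv2.imread("pics/side0.png");si=cv2.resize(s[165:245,235:345],None,fx=7,fy=7,interpolation=cv2.INTER_CUBIC)
for R,z,col in((.098,.03,(0,0,255)),(.106,0,(255,0,0))):
  for n,I,o,k in(("top",im,(225,165),6),("side",si,(235,165),7)):
    P=np.array([(proj(n,np.array([A[0]+R*np.cos(q),A[1]+R*np.sin(q),z]))-o)*k for q in np.linspace(0,6.28,80)])
    cv2.polylines(I,[P.astype(int)],1,col,1)
for l in((-.063,-.011,.08),(0,.138,0),(.034,.118,.062),(.056,.126,.062),(.045,.098,.052),(0,.09,.04),(-.063,-.011,.03)):
  X=F(A,y,l)
  for n,I,o,k in(("top",im,(225,165),6),("side",si,(235,165),7)):
    p=((proj(n,X)-o)*k).astype(int);cv2.drawMarker(I,tuple(int(v) for v in p),(255,0,255),0,12,1)
cv2.imwrite("pics/ot.png",im);cv2.imwrite("pics/os.png",si)
E
```

```text
head (array([ 0.44443792, -0.11217264,  0.07789441]), np.float64(0.0009346404636722703))
yaw 12.977809813317915 0.14042852274377882
post exp [ 0.44057951 -0.10836717  0.08      ]
```

View pics/ot.png

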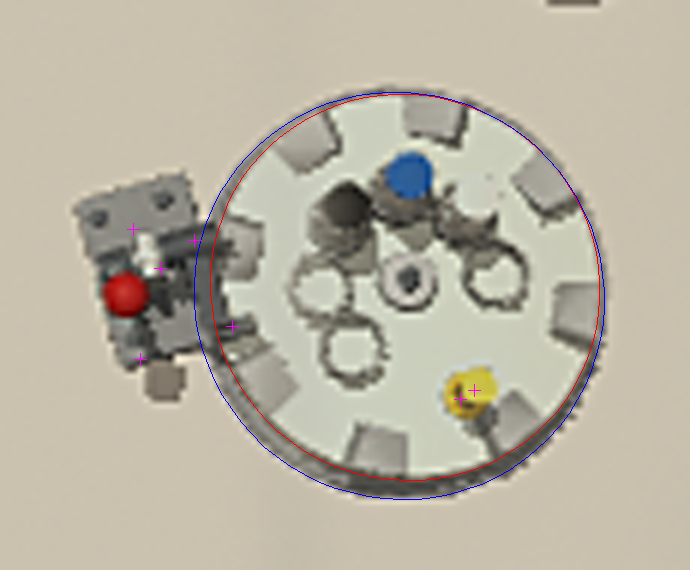

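View pics/os.png

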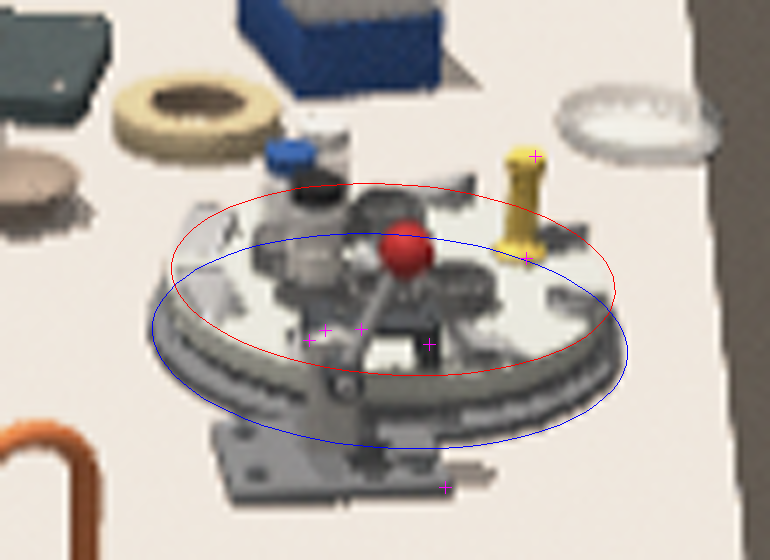

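```bash
cat >> h.py <<'E'
from scipy.spatial.transform import Rotation as Ro
A=np.array([.502,-.085]);YAW=np.radians(13.5)
def W(x,y,z):
    c,s=np.cos(YAW),np.sin(YAW);return np.array([A[0]+(c*x-s*y)/1e3,A[1]+(s*x+c*y)/1e3,z/1e3])
def Lc(p):
    c,s=np.cos(YAW),np.sin(YAW);d=(np.array(p[:2])-A)*1e3;return np.array([c*d[0]+s*d[1],-s*d[0]+c*d[1],p[2]*1e3])
def shift(o,target,yaw=None):
    R=Ro.from_quat(np.roll(o["tool_rot"],-1)).as_matrix()
    r=R.T@(target-o["eef_pos"])*1e3
    cur=np.degrees(np.arctan2(R[1,0],R[0,0]))
    return r.round(1),cur,(None if yaw is None else -np.radians((yaw-cur+180)%360-180).round(3))
E
python3 - <<'E'
from h import *
from station import status
o=status.get_obs()
print(W(-14,138,100),shift(o,W(-14,138,170),103.5))
E
```

```text
[0.45617136 0.04591881 0.1       ] (array([-479.1,  414.7,   78.2]), np.float64(70.53343661912463), np.float64(-0.575))
```

>>> arm_command --series '[[0,[-42,36,0],-0.1],[0,[-84,73,0],-0.2],[0,[-126,109,0],-0.3],[0,[-168,145,0],-0.4],[0,[-210,182,0],-0.5],[0,[-252,218,0],-0.575],[0,[-294,254,0],-0.575],[0,[-336,291,0],-0.575]]' --squeeze 20

```text
t: 1.1
eef_pos: [0.3876, 0.2208, 0.2482]
tool_rot: [-0.0, 0.619, 0.785, -0.0]
contact_force: [1.3, -0.4, -0.4]
gripper_width: 0.002
```

```bash
python3 - <<'E'
from h import *
from station import status
o=status.get_obs()
print(o["t"],o["eef_pos"],o["q"].round(2),o["gripper_width"],Lc(o["eef_pos"]),shift(o,W(-14,138,170),103.5))
E
```

```text
1.1 [0.38757857 0.22075406 0.24819669] [-0.76  0.09  0.11  2.08 -0.01  0.97  1.16] 0.001979480156865298 [-39.88308921 324.0172066  248.19668908] (array([-186. ,   26. ,   78.2]), np.float64(103.47962044480832), np.float64(-0.0))
```

>>> arm_command --series '[[0,[-47,6,0],0],[0,[-93,13,0],0],[0,[-140,20,0],0],[0,[-186,26,30],0],[0,[-186,26,70],0],[0,[-186,26,90],0],[0,[-186,26,90],0]]'

```text
t: 1.98
eef_pos: [0.4546, 0.0474, 0.1569]
tool_rot: [-0.001, 0.619, 0.785, -0.002]
contact_force: [0.1, 0.1, 0.4]
gripper_width: -0.001
```

```bash
cat > look.py <<'E'
import sys
from h import *
from station import status,read_camera
n=sys.argv[1]
o=status.get_obs();s,t=read_camera("side"),read_camera("top")
cv2.imwrite(f"pics/s{n}.png",s);cv2.imwrite(f"pics/t{n}.png",t)
a=cv2.resize(s[145:250,235:345],None,fx=3.6,fy=3.6,interpolation=cv2.INTER_CUBIC);b=cv2.resize(t[155:260,225:335],None,fx=3.6,fy=3.6,interpolation=cv2.INTER_CUBIC)
cv2.imwrite(f"pics/c{n}.png",np.hstack([a,b]))
print(o["t"],"local tcp",Lc(o["eef_pos"]).round(1),"F",o["contact_force"].round(1),"q",o["q"].round(2), "yaw",shift(o,o["eef_pos"])[1])
try:
    r=ball(s,t);print("ball local",Lc(r[0][0]).round(1),r[0][1],r[1][1][4],r[2][1][4])
except Exception as e: print(e)
E
python3 look.py 1
```

```text
1.975 local tcp [-15.1 139.8 156.9] F [0.1 0.1 0.4] q [-0.48  0.25  0.27  2.16 -0.1   0.75  1.67] yaw 103.46027619754447
max() iterable argument is empty
```

View pics/c1.png

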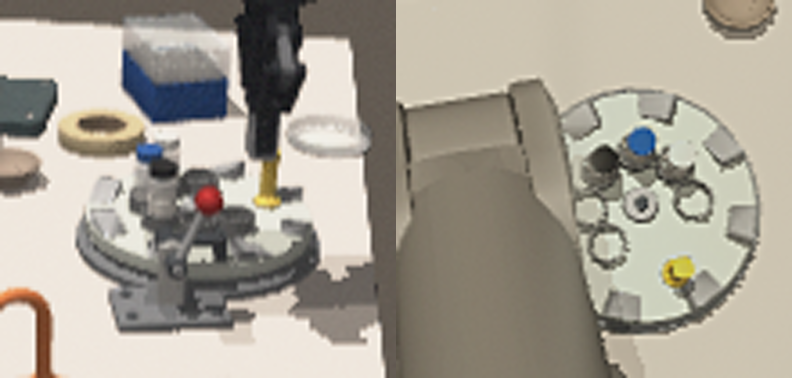

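>>> arm_command --series '[[0,[0,0,25],0],[0,[0,0,45],0],[0,[0,6,45],0],[0,[0,12,45],0],[0,[0,17,45],0],[0,[0,22,45],0],[0,[0,27,45],0],[0,[0,27,45],0]]'

```text
t: 3.08
eef_pos: [0.4827, 0.0543, 0.1134]
tool_rot: [0.0, 0.619, 0.785, 0.0]
contact_force: [0.6, 0.6, 0.6]
gripper_width: 0.0
```

```bash
python3 look.py 2
```

```text
3.075 local tcp [ 13.8 139.9 113.4] F [0.6 0.6 0.6] q [-0.45  0.36  0.25  2.13 -0.15  0.66  1.71] yaw 103.48106760678166
max() iterable argument is empty
```

View pics/c2.png

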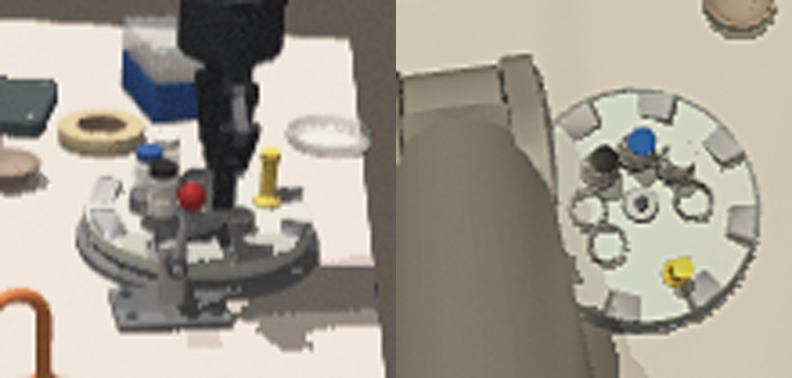

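>>> arm_command --series '[[0,[0,5,0],0],[0,[0,10,0],0],[0,[0,15,0],0],[0,[0,20,0],0],[0,[0,25,0],0],[0,[0,30,0],0],[0,[0,30,0],0]]'

```text
t: 4.05
eef_pos: [0.5119, 0.0612, 0.1133]
tool_rot: [0.0, 0.619, 0.785, 0.0]
contact_force: [-0.2, -0.2, 0.6]
gripper_width: 0.004
```

```bash
python3 look.py 3
```

```text
4.05 local tcp [ 43.7 139.9 113.3] F [-0.2 -0.2  0.6] q [-0.44  0.41  0.25  2.06 -0.15  0.69  1.71] yaw 103.47805998633567
max() iterable argument is empty
```

View pics/c3.png

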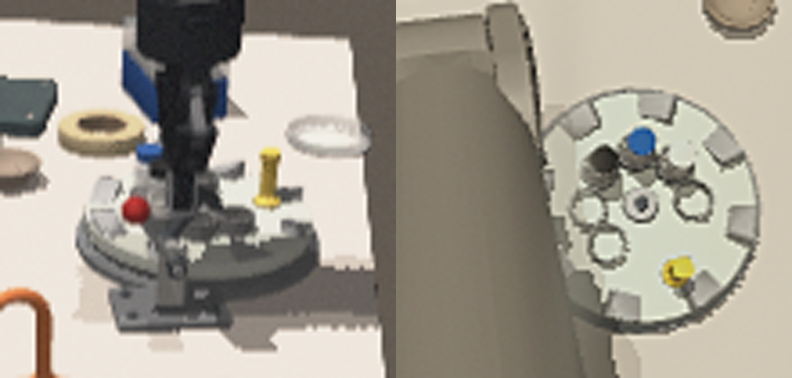

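>>> arm_command --series '[[0,[0,-8,0],0],[0,[0,-12,-30],0],[0,[0,-12,-70],0],[0,[0,-12,-85],0],[0,[-30,-30,-85],0.15],[0,[-70,-50,-85],0.32],[0,[-110,-70,-85],0.5],[0,[-150,-85,-85],0.68]]'

```text
t: 5.15
eef_pos: [0.4622, -0.1057, 0.1977]
tool_rot: [-0.001, 0.847, 0.531, -0.0]
contact_force: [1.1, 0.3, 0.0]
gripper_width: 0.005
```

```bash
python3 look.py 4; python3 - <<'E'
from h import *
from station import status
o=status.get_obs()
print(shift(o,W(-58,-43,150),23.5), Lc([.4444,-.1122,.08]))
E
```

```text
5.15 local tcp [-43.6 -10.9 197.7] F [1.1 0.3 0. ] q [-0.34  0.22  0.5   2.1  -0.14  0.85  1.36] yaw 64.17442519044991
ball local [ 76.4 141.8 102.1] 0.0021252848148246776 40 40
(array([-30.6,   8.3,  47.9]), np.float64(63.910656847694554), np.float64(0.705)) [-62.35822131 -13.00200888  80.        ]
```

View pics/c4.png

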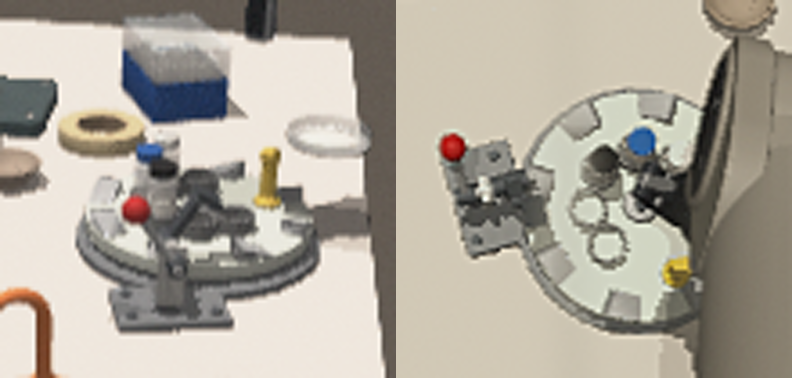

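>>> arm_command --series '[[0,[-15,4,0],0.18],[0,[-31,8,0],0.36],[0,[-31,8,10],0.54],[0,[-31,8,30],0.7],[0,[-31,8,48],0.7],[0,[-31,8,48],0.7]]'

```text
t: 6.0
eef_pos: [0.4562, -0.1351, 0.1489]
tool_rot: [-0.001, 0.977, 0.212, -0.002]
contact_force: [0.1, 0.0, 0.7]
gripper_width: -0.001
```

```bash
python3 look.py 5; python3 - <<'E'
from h import *
from station import status
o=status.get_obs()
print(shift(o,W(-58,-43,70),23.5))
E
```

```text
6.0 local tcp [-56.2 -38.  148.9] F [0.1 0.  0.7] q [-0.35  0.33  0.61  2.14 -0.27  0.75  0.86] yaw 24.503014436558043
ball local [ 76.5 141.8 102. ] 0.0022232543537187696 40 40
(array([-3.5,  3.6, 80.3]), np.float64(24.463902167609128), np.float64(0.017))
```

View pics/c5.png

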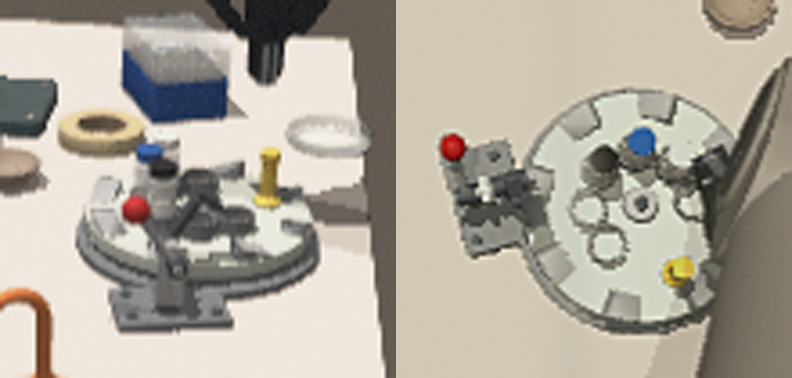

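>>> arm_command --series '[[0,[-3,4,0],0],[0,[-3,4,30],0],[0,[-3,4,60],0],[0,[-3,4,80],0],[0,[-3,4,80],0]]'

```text
t: 6.72
eef_pos: [0.4559, -0.1411, 0.0698]
tool_rot: [-0.0, 0.977, 0.211, -0.001]
contact_force: [0.2, -1.1, 0.5]
gripper_width: -0.001
```

```bash
python3 look.py 6; cat > plan.py <<'E'
import sys
from h import *
from station import status
o=status.get_obs()
for th in map(float,sys.argv[2:]):
    a=np.radians(-170.1)-th; c=64*np.array([np.cos(a),np.sin(a)]);t=np.array([np.sin(a),-np.cos(a)])
    p=c-float(sys.argv[1])*t
    s=shift(o,W(p[0],p[1],70),np.degrees(a+np.pi+YAW)); print(th,p.round(1),s[0],s[2])
E
python3 plan.py 20 0 .1 .2 .3 .4 .5 .6 .7 .75
```

```text
6.725 local tcp [-57.9 -43.8  69.8] F [ 0.2 -1.1  0.5] q [-0.24  0.47  0.5   2.18 -0.41  0.58  1.  ] yaw 24.393363597344603
ball local [ 76.6 141.8 102. ] 0.002358009218018385 39 40
0.0 [-59.6 -30.7] [ -0.1 -13.8   1.1] 0.017
0.1 [-62.4 -24.6] [ -1.6 -20.3   1.1] 0.117
0.2 [-64.5 -18.3] [ -2.5 -27.    1.1] 0.217
0.3 [-66.  -11.7] [ -2.8 -33.7   1.1] 0.317
0.4 [-66.9  -5.1] [ -2.4 -40.4   1.1] 0.417
0.5 [-67.    1.6] [ -1.3 -47.    1.1] 0.517
0.6 [-66.5   8.3] [  0.5 -53.4   1.1] 0.617
0.7 [-65.4  14.9] [  2.9 -59.7   1.1] 0.717
0.75 [-64.5  18.2] [  4.3 -62.7   1.1] 0.767
```

View pics/c6.png

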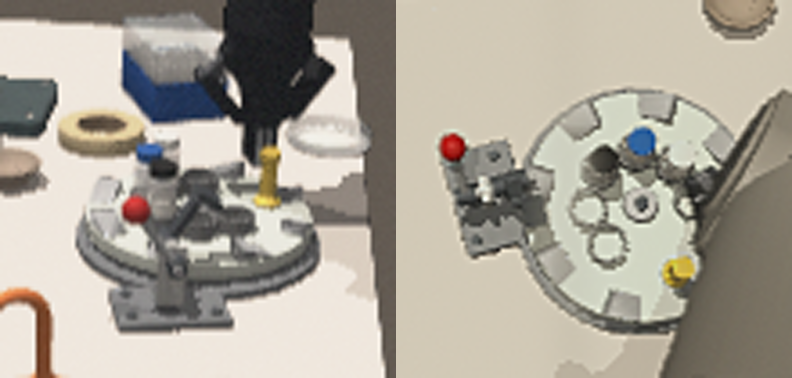

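>>> arm_command --series '[[0,[0,-8,1],0.02],[0,[0,-14,1],0.02],[0,[-1,-17,1],0.07],[0,[-2,-20,1],0.12],[0,[-2,-24,1],0.17],[0,[-2,-27,1],0.22],[0,[-3,-30,1],0.27],[0,[-3,-34,1],0.32]]'

```text
t: 7.82
eef_pos: [0.4402, -0.1112, 0.0698]
tool_rot: [0.0, 0.999, 0.052, 0.001]
contact_force: [1.6, -2.7, 0.1]
gripper_width: 0.0
```

```bash
python3 look.py 7;python3 plan.py 20 .3 .4 .5 .6 .65 .7 .75
```

```text
7.825 local tcp [-66.2 -11.   69.8] F [ 1.6 -2.7  0.1] q [-0.37  0.46  0.59  2.24 -0.49  0.56  0.7 ] yaw 5.982088070770827
ball local [ 76.5 141.8 102.2] 0.002237471207183818 41 40
0.3 [-66.  -11.7] [ 0.5  1.3 -0.3] -0.002
0.4 [-66.9  -5.1] [-1.2 -5.2 -0.3] 0.098
0.5 [-67.    1.6] [ -2.2 -11.8  -0.3] 0.198
0.6 [-66.5   8.3] [ -2.6 -18.5  -0.3] 0.298
0.65 [-66.   11.6] [ -2.5 -21.8  -0.3] 0.348
0.7 [-65.4  14.9] [ -2.3 -25.2  -0.3] 0.398
0.75 [-64.5  18.2] [ -1.9 -28.5  -0.3] 0.448
```

View pics/c7.png

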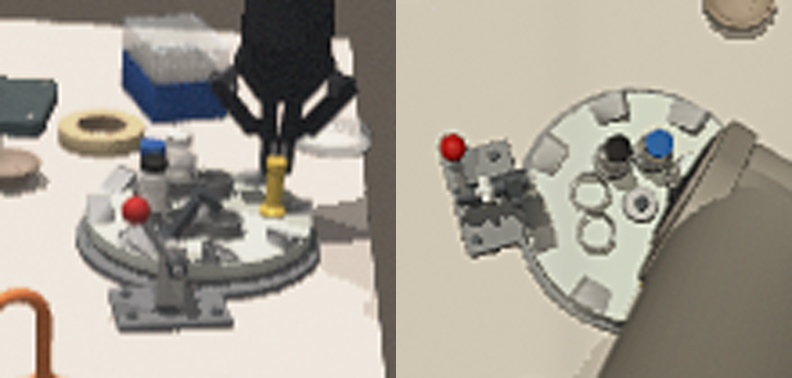

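>>> arm_command --series '[[0,[-1,-3,0],0.05],[0,[-1,-6,0],0.1],[0,[-2,-9,0],0.15],[0,[-2,-12,0],0.2],[0,[-2,-15,0],0.25],[0,[-2,-18,0],0.3],[0,[-2,-21,0],0.34],[0,[-2,-21,0],0.34]]'

```text
t: 8.93
eef_pos: [0.4353, -0.0901, 0.0693]
tool_rot: [-0.0, 0.993, -0.116, -0.0]
contact_force: [-1.3, -0.6, -0.6]
gripper_width: -0.005
```

```bash
python3 look.py 8;python3 plan.py 20  .6 .65 .7 .75; python3 - <<'E'
from h import *
s=cv2.imread("pics/s8.png");print(blobs(s,*YEL,RS))
for th in(0,.6,.65,.7,.75):
    a=np.radians(-170.1)-th;print(th,proj("side",W(64*np.cos(a),64*np.sin(a),80)))
E
```

```text
8.925 local tcp [-66.1  10.6  69.3] F [-1.3 -0.6 -0.6] q [-0.49  0.48  0.69  2.27 -0.57  0.57  0.4 ] yaw -13.34950306754924
ball local [ 76.5 141.8 102. ] 0.0022673613340034983 42 40
0.6 [-66.5   8.3] [ 0.1  2.3 -0.6] -0.041
0.65 [-66.   11.6] [-0.9 -0.9 -0.6] 0.009
0.7 [-65.4  14.9] [-1.8 -4.2 -0.6] 0.059
0.75 [-64.5  18.2] [-2.6 -7.4 -0.6] 0.109
[(array([310.49122807, 199.80701754]), array([72, 26,  8, 17, 57], dtype=int32))]
0 [310.57060237 187.04834233]
0.6 [311.74200276 191.97516173]
0.65 [311.49816408 192.37324558]
0.7 [311.20121999 192.7643902 ]
0.75 [310.85159117 193.14751031]
```

View pics/c8.png

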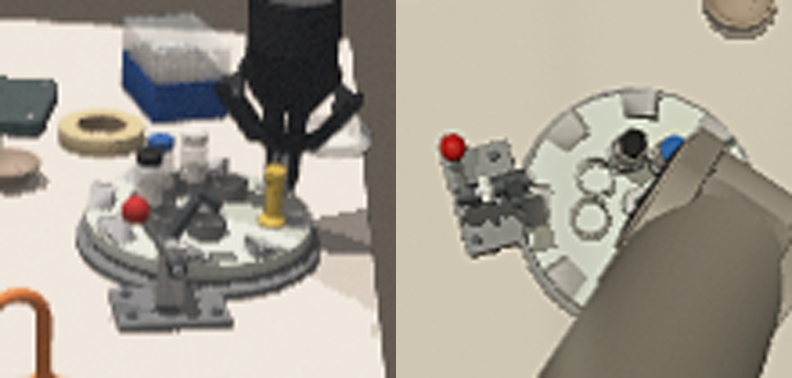

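>>> arm_command --series '[[0,[-1,-2,0],0.03],[0,[-2,-4,0],0.06],[0,[-2,-4,0],0.06],[0,[0,6,0],0],[0,[0,16,0],0],[0,[0,16,-30],0],[0,[0,16,-70],0],[0,[0,16,-100],0]]'

```text
t: 10.02
eef_pos: [0.4316, -0.1064, 0.1704]
tool_rot: [-0.0, 0.993, -0.118, -0.0]
contact_force: [0.8, 0.1, 0.6]
gripper_width: -0.005
```

>>> arm_command --series '[[0,[0,55,0],0],[0,[0,110,0],0],[0,[0,110,0],0]]'

```text
t: 10.4
eef_pos: [0.4044, -0.2172, 0.1697]
tool_rot: [0.001, 0.993, -0.121, 0.0]
contact_force: [-0.4, 1.0, -0.7]
gripper_width: -0.0
```

```bash
python3 look.py 9; cat > ang.py <<'E'
import sys
from h import *
n=sys.argv[1]
s=cv2.imread(f"pics/s{n}.png");t=cv2.imread(f"pics/t{n}.png")
print(blobs(s,*YEL,RS),blobs(t,*YEL,RT))
for im,nm,roi in((t,"top",RT),(s,"side",RS)):
  for b in blobs(im,*BLU,roi): print(nm,"blue",b)
E
python3 ang.py 0; python3 ang.py 9
```

```text
10.4 local tcp [-125.8 -105.8  169.7] F [-0.4  1.  -0.7] q [-0.4   0.32  0.92  2.18 -0.36  0.8   0.5 ] yaw -13.950385834834492
ball local [ 76.4 141.8 102. ] 0.0020472816767154187 41 40
[(array([311.        , 192.84615385]), array([73, 27,  6,  4, 13], dtype=int32)), (array([309.6, 198.8]), array([74, 33,  3,  3,  5], dtype=int32)), (array([310.        , 205.30769231]), array([71, 36,  8,  7, 26], dtype=int32))] [(array([288.48, 231.9 ]), array([60, 63,  8,  9, 50], dtype=int32))]
top blue (array([302.79545455, 196.68181818]), array([75, 28,  7,  8, 44], dtype=int32))
side blue (array([283.79545455, 171.81818182]), array([ 34,   0,  29,  14, 264], dtype=int32))
side blue (array([279.91666667, 183.66666667]), array([42, 17,  7,  5, 24], dtype=int32))[ WARN:0@0.360] global loadsave.cpp:275 findDecoder imread_('pics/s0.png'): can't open/read file: check file path/integrity
[ WARN:0@0.360] global loadsave.cpp:275 findDecoder imread_('pics/t0.png'): can't open/read file: check file path/integrity
Traceback (most recent call last):
  File "ang.py", line 5, in <module>
    print(blobs(s,*YEL,RS),blobs(t,*YEL,RT))
          ~~~~~^^^^^^^^^^^
  File "h.py", line 16, in blobs
    x0,y0,x1,y1=roi;h=cv2.cvtColor(im[y0:y1,x0:x1],cv2.COLOR_BGR2HSV)
                                   ~~^^^^^^^^^^^^^
TypeError: 'NoneType' object is not subscriptable
```

View pics/c9.png

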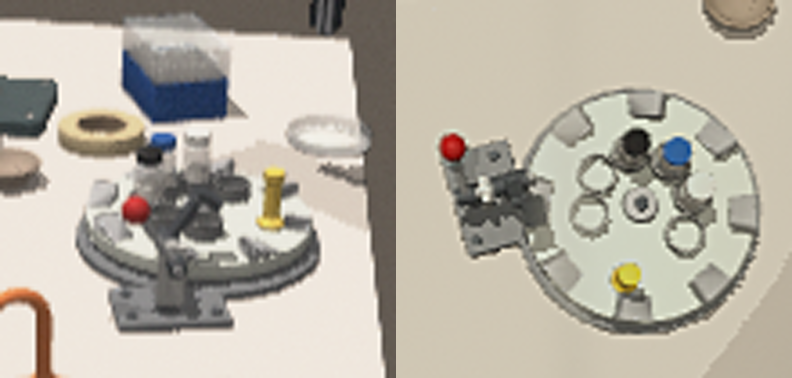

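```bash
python3 - <<'E'
from h import *
t0=cv2.imread("pics/top0.png");t9=cv2.imread("pics/t9.png")
def an(p,z):
    q=plane("top",*p,z)[:2];return q,np.arctan2(*(q-A)[::-1]),np.linalg.norm(q-A)
for C_,z in((YEL,.068),(BLU,.085)):
    f=lambda t:[b[0] for b in blobs(t,*C_,RT) if b[1][4]>20][0]
    a,b=an(f(t0),z),an(f(t9),z);print(a,b,"turn",a[1]-b[1])
g=np.arctan2(*(W(-63,-11,0)[:2]-A)[::-1]);print("abs from pose", (g-an([288.48,231.9],.068)[1]))
E
```

```text
(array([ 0.44244952, -0.10696083]), np.float64(-2.788289129594148), np.float64(0.06347076756986729)) (array([ 0.43787948, -0.06497826]), np.float64(2.838934064714781), np.float64(0.06717373457553408)) turn -5.627223194308929
(array([ 0.54579479, -0.08159319]), np.float64(0.07763399038880611), np.float64(0.04392709741992213)) (array([ 0.53676287, -0.10942943]), np.float64(-0.6125656966219178), np.float64(0.04248828299133811)) turn 0.690199687010724
abs from pose -5.572046662498195
```

```bash
python3 - <<'E'
from h import *
from station import status
o=status.get_obs()
print(shift(o,W(114,139,180),-76.5),shift(o,W(0,40,180),-76.5),shift(o,W(80,0,180),-76.5))
E
```

```text
(array([ 101.7, -322.9,  -10.7]), np.float64(-13.573372445928118), np.float64(1.098)) (array([  45.3, -182.9,  -10.8]), np.float64(-13.573372445928118), np.float64(1.098)) (array([ 134.7, -183.7,  -10.9]), np.float64(-13.573372445928118), np.float64(1.098))
```

>>> arm_command --series '[[0,[13,-40,-11],0.17],[0,[26,-81,-11],0.34],[0,[38,-121,-11],0.51],[0,[51,-161,-11],0.68],[0,[64,-202,-11],0.85],[0,[76,-242,-11],1.0],[0,[89,-283,-11],1.1],[0,[102,-323,-11],1.1]]'

```text
t: 11.5
eef_pos: [0.5802, 0.0814, 0.1794]
tool_rot: [0.001, 0.786, -0.618, -0.001]
contact_force: [0.3, -0.2, -0.1]
gripper_width: -0.002
```

>>> arm_command --series '[[0,[0,0,0],0],[0,[0,0,0],0]]'

```text
t: 11.75
eef_pos: [0.5795, 0.0784, 0.1798]
tool_rot: [0.001, 0.786, -0.618, -0.001]
contact_force: [-0.1, -0.9, 0.4]
gripper_width: -0.0
```

```bash
python3 look.py 10; python3 - <<'E'
from h import *
from station import status
o=status.get_obs()
print(shift(o,W(114,139,107),-76.5))
E
```

```text
11.75 local tcp [113.5 140.8 179.8] F [-0.1 -0.9  0.4] q [-1.    0.67  1.11  1.89 -0.7   1.04 -0.92] yaw -76.34762363092717
ball local [ 76.1 141.4 102.2] 0.00176849412001706 37 38
(array([ 0.5, -0.8, 73.2]), np.float64(-76.49432732730835), np.float64(0.0))
```

View pics/c10.png

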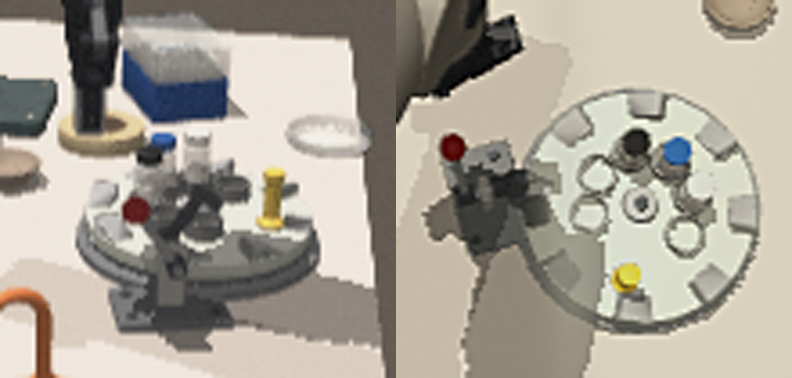

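>>> arm_command --series '[[0,[0,0,30],0],[0,[0,0,60],0],[0,[0,0,73],0],[0,[0,5,73],0],[0,[0,11,73],0],[0,[0,16,73],0],[0,[0,21,73],0],[0,[0,26,73],0]]'

```text
t: 12.85
eef_pos: [0.555, 0.0715, 0.1076]
tool_rot: [-0.0, 0.786, -0.619, 0.0]
contact_force: [-0.1, -0.3, -0.3]
gripper_width: -0.002
```

>>> arm_command --series '[[0,[0,5,0],0],[0,[0,10,0],0],[0,[0,14,0],0],[0,[0,18,0],0],[0,[0,22,0],0],[0,[0,25,0],0],[0,[0,27,0],0],[0,[0,27,0],0]]'

```text
t: 13.85
eef_pos: [0.5288, 0.0651, 0.1073]
tool_rot: [-0.0, 0.786, -0.619, -0.0]
contact_force: [0.3, -0.3, -0.1]
gripper_width: -0.002
```

```bash
python3 look.py 11
```

```text
13.85 local tcp [ 61.1 139.7 107.3] F [ 0.3 -0.3 -0.1] q [-0.98  0.68  1.03  2.06 -0.79  0.86 -0.82] yaw -76.43408870292771
ball local [ 21.  140.3 108.4] 0.0018531451794940436 34 44
```

View pics/c11.png

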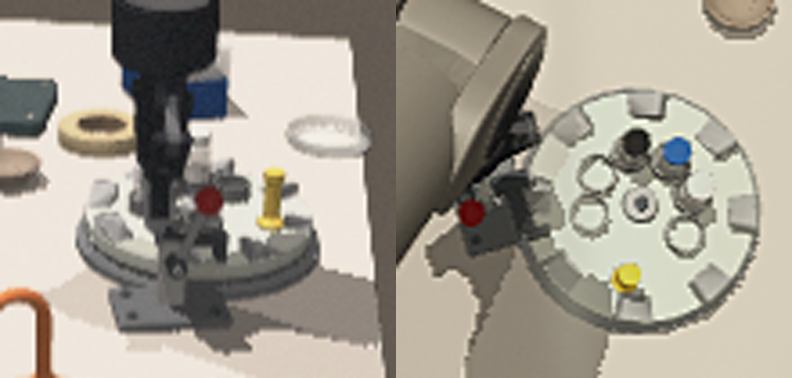

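Ball is back at x = 21 mm, so the pawl has dropped. Withdraw and check with a clear view.

>>> arm_command --series '[[0,[0,-12,0],0],[0,[0,-20,-10],0],[0,[0,-20,-50],0],[0,[0,-30,-100],0],[0,[-40,-30,-120],0],[0,[-90,-30,-120],0],[0,[-140,-30,-120],0],[0,[-140,-30,-120],0]]'

```text
t: 14.95
eef_pos: [0.5248, 0.2135, 0.2273]
tool_rot: [-0.0, 0.788, -0.615, -0.0]
contact_force: [0.1, -1.1, -0.3]
gripper_width: 0.002
```

```bash
python3 look.py 12; python3 ang.py 12
```

```text
14.95 local tcp [ 91.8 284.9 227.3] F [ 0.1 -1.1 -0.3] q [-1.34  0.62  1.23  1.89 -0.65  1.11 -1.18] yaw -75.95884054477241
ball local [ 21.4 140.7 108.4] 0.002468333649438893 43 46
[(array([310.66666667, 196.36363636]), array([74, 27,  5, 11, 33], dtype=int32)), (array([309.63636364, 205.90909091]), array([71, 39,  8,  5, 22], dtype=int32))] [(array([288.55102041, 231.85714286]), array([60, 63,  8,  9, 49], dtype=int32))]
top blue (array([302.79545455, 196.68181818]), array([75, 28,  7,  8, 44], dtype=int32))
side blue (array([269.33333333, 167.16666667]), array([34,  0,  2,  5,  6], dtype=int32))
side blue (array([290.2173913 , 172.58695652]), array([ 47,   2,  16,  11, 138], dtype=int32))
side blue (array([282.4, 183.8]), array([47, 18,  2,  3,  5], dtype=int32))
```

View pics/c12.png

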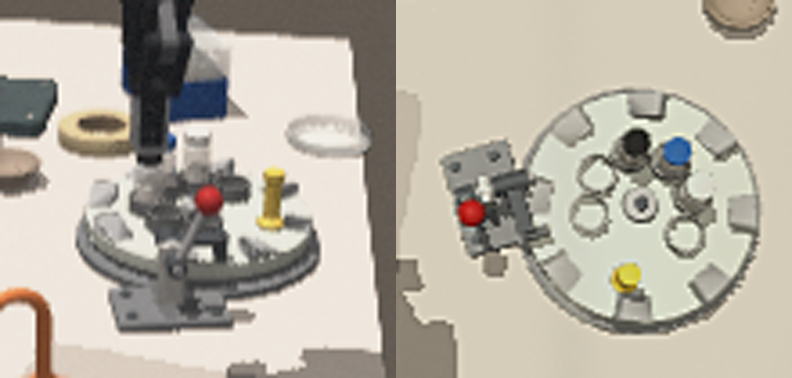

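```bash
python3 - <<'E'
from h import *
from station import bot,status
print(Lc([.4899,.05662,.1087]))
d=cv2.absdiff(cv2.imread("pics/top0.png"),cv2.imread("pics/t12.png")).max(2)
for n,(x0,y0,x1,y1) in dict(timer=(208,125,240,158),dish=(358,230,395,268),jar=(143,184,172,212),marker=(138,228,158,282)).items(): print(n,(d[y0:y1,x0:x1]>40).sum())
print(bot.hand_in())
E
```

```text
[ 21.29485639 140.53171703 108.7       ]
timer 0
dish 0
jar 673
marker 234
the job is handed in; nothing more can be done
None
```

```bash
python3 - <<'E'
from h import *
t0=cv2.imread("pics/top0.png")
for k in(9,12):
  d=cv2.absdiff(t0,cv2.imread(f"pics/t{k}.png")).max(2)
  for n,(x0,y0,x1,y1) in dict(jar=(143,184,172,212),marker=(138,228,158,282)).items(): print(k,n,(d[y0:y1,x0:x1]>40).sum())
E
```

```text
the job is handed in; nothing more can be done
```

View pics/t12.png

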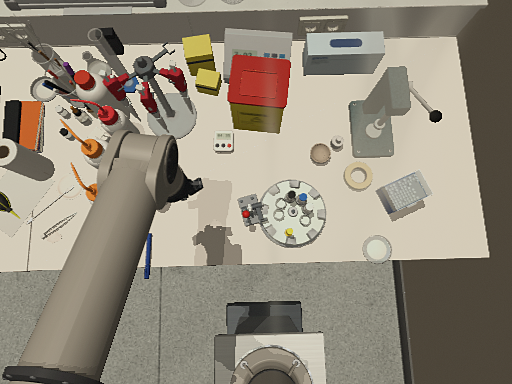

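The job is done and handed in at about 15 s of the 51 s allowed. I pushed the ball lever over to tip the pawl up, turned the wheel back one notch with the yellow post, and pushed the lever back so the pawl dropped.

**Last checks:**
- **Pawl:** after the first push the ball stood at x +76 mm, so the pawl was up on its stop. At the end it was back at x +21.4 mm, z 108 mm, against +21.3 mm and 109 mm at the start, so the pawl is fully down.
- **Wheel:** three readings from the top camera gave a turn of 0.66 rad (post), 0.69 rad (blue cap) and 0.71 rad (post against the feeder's pose). They disagree slightly, but all lie within the 0.57 to 0.85 band. The post did not shift when the pawl dropped.
- **Vials:** the last views show all three still in the pockets. In the side view the gripper partly hid the black and blue caps, but the top view shows both caps.
- **Force:** contact read at most about 3 N after each move. At hand-in the arm was clear of everything, with the fingertips about 21 cm above the bench.

**Not confirmed:** the timer and petri dish matched the first picture exactly. The arm hid the jar and covered or shaded part of the marker in the last top view. My check therefore flagged differences there, and the follow-up comparison was refused after hand-in. No move went near either one at low height.

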